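Vent the filter vessel and start its closing bolt

TASK

Vent the small steel filter vessel by turning the lever of its valve a quarter turn, until it lies fully in line with the pipe. Then start the closing bolt by its knurled knob without lifting it out of the vessel's neck: turn it backward (counter-clockwise seen from above) until it drops into the thread, then forward (clockwise) one full turn, and finish still holding the knob in the gripper, with the bolt upright and not screwed further. Leave the other things on the bench where they are.

Things in the scene. Friction and masses are not known exactly. Their poses are not given: they have to be found in the camera images.
- boss_mouth (a point): Centre of the mouth of the vessel's upright threaded neck (48 mm outer diameter), level with the flat inner ledge on which the bolt's thread lug rests at first, 78 mm above the worktop. z up; -x points to the notch in the ledge where the thread begins, shown by a vertical rib on the neck's outside (robot's side); y points away from the valve. Thread: right-handed, one start, pitch 8 mm, 1.5 mm play.
- notch_rib (a point): Top of that rib (10 mm out, 5 mm wide), 28 mm from the neck's axis. The lug drops when the bolt's pointer is within about 0.3 rad of the rib. Just counter-clockwise of it (pointer about +0.38 rad) a wall stops the bolt. Turning forward from the start meets a stop (pointer about -2.3 rad); about 1.2 turns into the thread there is an end stop.
- fixture: The fixed filter vessel with its valve; origin under the middle of its base plate (110 mm in x, 240 mm in y, 12 mm thick), axes as boss_mouth. Neck at y = +60 mm; vessel 100 mm wide at the foot, 47 mm tall without the neck; valve at y = -65 mm.
- bolt_grip (a point): Centre of the bolt's round knurled steel knob (34 mm diameter, 26 mm tall), on the bolt's axis; z up the bolt, x over its thread lug and pointer. Under the knob is a flange (40 mm diameter, 3 mm), its top 13 mm below this point. Height above boss_mouth: 41 mm with the lug on the ledge, about 33 mm after the drop into the thread, about 25 mm one turn further.
- bolt_pointer (a point): Point at the height of bolt_grip, 25 mm out from the axis above the pointer: a fin that sticks out of the flange to 27 mm from the axis; a dark line on the knob's top shows it too. It tells which way the bolt is turned. At the start it lies 0.6 to 1.5 rad clockwise (from above) of the rib.
- bolt: The loose bolt, 0.12 to 0.2 kg, standing in the neck with 1.2 mm radial play; origin at the tip of its 19 mm shank, 77 mm under bolt_grip, same axes. It turns easily and stays where it is left. A firm grip carries it, so it drops into the thread only if followed down, pressed lightly (2 to 5 N) or let go.
- lever (a joint): Angle of the valve's lever about its upright axis, rad: near 0 = closed, lever across the pipe, pointing to boss_mouth's -x (to the robot's side); 1.571 = open, at its stop, lever in line with the pipe, pointing to boss_mouth's -y. It grows counter-clockwise seen from above and stays where it is left; it takes about 0.12 N m (3 N at the grip).
- lever_pivot (a point): Point on the upright axis of the valve lever, at the mid height of its black grip, 79 mm above the worktop.
- lever_grip (a point): Centre of the lever's black plastic grip: 42 mm long along the lever, 14 mm thick, 20 mm tall (69 to 89 mm above the worktop), 53 mm from lever_pivot. x points along the lever back to the pivot, z up.
- bottle_1: Bystander, loose, to be left alone: brown reagent bottle, 48 mm wide, 95 mm tall, standing behind the vessel. Origin at its underside.
- specimen_cup_3: Bystander, loose, to be left alone: specimen cup with screw lid, 53 mm wide, 59 mm tall, standing left of the vessel. Origin at its underside.
- timer: Bystander, loose, to be left alone: white bench timer, 62x62x22 mm, lying right of the valve. Origin at its underside.
- sample_tube_4: Bystander, loose, to be left alone: sample tube, 88x16x16 mm, lying in front of the vessel. Origin at its underside.
- stamp: Bystander, loose, to be left alone: wooden rubber stamp, 52x26x72 mm, standing behind the vessel. Origin at its underside.
Mind the look-alikes: they are no part of the job. What is shaped like the bolt but orange, purple or red is not meant.

How it is judged:
On the way, in this order (a step that is already met when the one before it is completed fails the run):
1. the valve lever is turned open, in line with the pipe (value of joint lever above 1.44 rad), for 0.2 s.
2. the bolt, turned backward to the notch, has dropped into the thread (z of bolt_grip in the frame of boss_mouth below 0.0365 m and x of bolt_pointer in the frame of boss_mouth below -0.015 m), for 0.1 s.
At the end, for the whole second after the job is handed in: The lever is open (over 1.44 of 1.571 rad); the bolt is one turn into the thread: bolt_grip 20.5 to 29.5 mm above boss_mouth (in its frame), pointer within about 48 deg of the rib again, bolt upright within 0.12 rad; the fingers still hold the knob (over 1 N) (value of joint lever above 1.44 rad and z of bolt_grip in the frame of boss_mouth between 0.0205 and 0.0295 m and x of bolt_pointer in the frame of boss_mouth below -0.0165 m and angle between bolt_grip's own z axis and vertical below 0.12 rad and contact force between the fingers and bolt above 1 N); the arm keeps its last pose, push and grip.
It fails at once if the bolt is lifted out of its seat (over 12 mm) (z of bolt_grip in the frame of boss_mouth above 0.053 m).
It fails at once if a bystander is moved over 30 mm (distance of any of bottle_1, specimen_cup_3, timer, sample_tube_4, stamp from where it was at the start of the episode above 0.03 m).
It also fails if it takes over 72 s, if anything falls off the work surface, if the arm or the gripper's body presses on something with over 40 N, if the wrist force passes 120 N, or if a joint passes its speed limit or range.

ROBOT

A 6-joint arm with a two-finger parallel gripper is mounted at the origin on a cart in front of the work surface, level with it; the furniture and walls round the work are solid. World frame = base frame: x ahead of the robot, y to its left, z up, the work surface at z = 0. Lengths are in m, angles in rad, forces in N, time in s.
With the tool pointing down it reaches from about 0.25 to 0.775 m from the base axis. Payload 8.9 kg.
Tool frame: the origin (TCP) lies midway between the tips of the shut fingers; the grasp point (between the pads) lies 19 mm behind it (manip.pinch_z is the z of the grasp point in the tool frame, in m); z points along the fingers, y is the line along which they close (so a half turn about z gives the same grasp; the last joint's range is limited). The gripper opens to 85 mm and grips with 20 to 120 N. Pads are 22 mm wide; open, the fingers measure 114 mm over their backs; the gripper's body (76 mm by 85 mm) begins 54 mm behind the grasp point. The pads swing forward as they close: fully open they stand 13 mm farther back than shut.
Start: joints at [1.146, 0.291, -0.153, 1.127, 0, 1.431], TCP at [0.148, 0.504, 0.231] pointing down, gripper open.
Joint ranges: [-2.52, 2.52], [-0.91, 1.74], [-1.3, 1.37], [-1.96, 2.02], [-1.52, 1.47], [-3.14, 3.14]. Speed limits (rad/s): [2.22, 2.22, 2.79, 3.14, 3.14, 3.14].

INTERFACE

Orientations are given as a unit quaternion [x, y, z, w].
In Python, from station import manip gives the robot as it stands.
- The arm moves only by the tool arm_command, never from a script. Its argument "steps" is a list of rows, each an object with "angular": the turn, a rotation vector about the tool's x, y, z in degrees, a list of three; "offset": the shift along the tool's x, y, z in cm, a list of three; "grip": the finger opening in cm, from 0 to 8.54. A call has 1 to 8 rows; each row shifts and turns the commanded pose from where the row before left it, along the tool's axes as they then stand; what a row does not reach is not made up. A row lasts 1/10 s, in which the tool goes at most 50 mm and 8.59 degrees, less where a joint would pass 70% of its speed; a pose out of reach is approached as far as the arm can. A call is refused whole if a number of a shift passes 5 or a number of a turn 8.59, either way. A call with a gripper value outside its range is refused whole. The fingers move at their own pace and stop on an object; "squeeze" is the grip in N (left out, the last holds). Time passes only in rows, so rows that do not move let the fingers close. It gives the time, the measured TCP pose, the force, the opening and the grip force at its end, in the units of the state.
- manip.read_state(): the state, without advancing time (a new reading comes with each control period).
- manip.read_camera(name): name is "scene" or "top"; returns a dict with "img" (480x640x3 uint8, red, green, blue), "range_z" (480x640 float32, m along the optical axis (not along the pixel's ray), 0 where there is no reading), "vfov" (degrees; the focal length in pixels is half the picture's height over the tangent of half this angle, whatever the lens; pixels are square), "cx", "cy" (the principal point, pixels), "k1" (the pictures are not rectified: a ray, as slopes to the right and down, at radius r is drawn at 1 + k1 r^2 times it, then the intrinsics apply), "rvec" (rotation vector, rad) and "tvec" (3), from world to camera coordinates, as OpenCV has them. Camera axes: x right, y down, z forward; pixel columns grow to the right and rows downward; lengths in m; the calibration is good to about 2 mm. A picture is of the moment at which its call begins.
- manip.finish_job(): hands the job in; it is judged then, once.
The state is a dict: "time": time; "joint_positions": joint angles; "joint_velocities": joint speeds; "joint_torque": joint torques, N m; "ee_pos": TCP position; "ee_rot": TCP orientation; "wrist_force": force on the tool from outside, world axes, zero at the start; "moment": the same for the moment, N m; "opening": opening from 0.0 (shut) to 1.0 (fully open); "gripper_force": force on a finger pad.
Only numpy, scipy, OpenCV 4.12 (cv2) and the standard library are available. Lean on these libraries where they do the work, as an engineer would, in place of code of your own. Each camera call takes 0.05 s, during which the arm holds its last target. There are 200 camera calls.

## Working session

There is one attempt and no reset: what is moved stays moved. The work goes in short steps, Python scripts to look and compute and a tool call to move; the robot and the scene stay as the last step left them, time stands still between calls to the robot, and variables do not carry over. Pictures are saved under pics/ and viewed, at most 10 in all, crops included, and the job is handed in when it is done.

Besides the shell and the picture viewer there is one more tool, called after "Request:" by a JSON object that holds its "op" and its "data". arm_command: Moves the arm, as the interface text tells. Its arguments: {"type":"object","properties":{"steps":{"type":"array"},"squeeze":{"type":"number"}},"required":["steps"]}

```bash
ls; mkdir -p pics; cat > h.py <<'E'
import numpy as np,cv2
from station import manip
def cam(n):
    c=manip.read_camera(n); f=240/np.tan(np.radians(c['vfov']/2))
    c['K']=np.array([[f,0,c['cx']],[0,f,c['cy']],[0,0,1]]);c['D']=np.array([c['k1'],0,0,0.]);c['R']=cv2.Rodrigues(np.array(c['rvec'],float))[0];c['t']=np.array(c['tvec'],float);return c
def ray(c,u,v):
    p=cv2.undistortPoints(np.array([[[u,v]]],float),c['K'],c['D'])[0,0]
    return -c['R'].T@c['t'], c['R'].T@np.array([p[0],p[1],1])
def atz(c,u,v,z):
    o,d=ray(c,u,v); return o+d*(z-o[2])/d[2]
def cloud(c):
    vv,uu=np.mgrid[:480,:640]
    p=cv2.undistortPoints(np.stack([uu,vv],-1).reshape(-1,1,2).astype(float),c['K'],c['D'])[:,0]
    z=c['range_z'].reshape(-1,1); P=np.hstack([p,np.ones_like(z)])*z
    W=(P-c['t'])@c['R']; W[z[:,0]==0]=np.nan
    return W.reshape(480,640,3)
def proj(c,P): return cv2.projectPoints(np.array(P,float).reshape(-1,3),np.array(c['rvec'],float),c['t'],c['K'],c['D'])[0][:,0]
def tri(a,b):
    (o,d),(p,e)=a,b; A=np.stack([d,-e],1); s=np.linalg.lstsq(A,p-o,rcond=None)[0]
    x,y=o+d*s[0],p+e*s[1]; return (x+y)/2,np.linalg.norm(x-y)
E
python3 - <<'E'
from h import *
for n in('scene','top'):
    c=cam(n);cv2.imwrite(f'pics/{n}0.png',c['img'][...,::-1]);print(n,-c['R'].T@c['t'],c['R'][2],c['vfov'],c['k1'])
    np.savez(f'{n}0.npz',**{k:v for k,v in c.items()})
s=manip.read_state();print(s,manip.pinch_z)
E
```

```text
pics
scene [ 0.06006464 -0.32672361  0.69507031] [ 0.54718803  0.45056414 -0.70539154] 45.95406048312697 -0.02118423890221875
top [0.44146496 0.05350467 0.93409687] [ 0.07639053  0.00813833 -0.99704476] 53.20108764067687 -0.06741293732271857
{'time': 0.1, 'joint_positions': array([ 1.14572851e+00,  2.91224912e-01, -1.54014964e-01,  1.12670994e+00,
        1.90317196e-05,  1.43150251e+00]), 'joint_velocities': array([ 0.00050724, -0.00379533,  0.00290042,  0.001716  , -0.00048863,
        0.00095305]), 'joint_torque': array([ 1.77214737e-03, -5.37975490e+01,  3.31917930e+01,  9.22384526e-03,
       -2.18780510e-04, -9.72796883e-07]), 'ee_pos': array([0.14782757, 0.50336433, 0.23080263]), 'ee_rot': array([ 1.42401268e-01,  9.89808843e-01, -5.51286837e-04, -1.69735104e-04]), 'wrist_force': array([0.32871226, 0.2311327 , 0.19487445]), 'moment': array([ 0.02345649, -0.01879936, -0.05861706]), 'gripper_force': 0.0, 'opening': 1.0017344401086359} -0.0187
```

View pics/scene0.png

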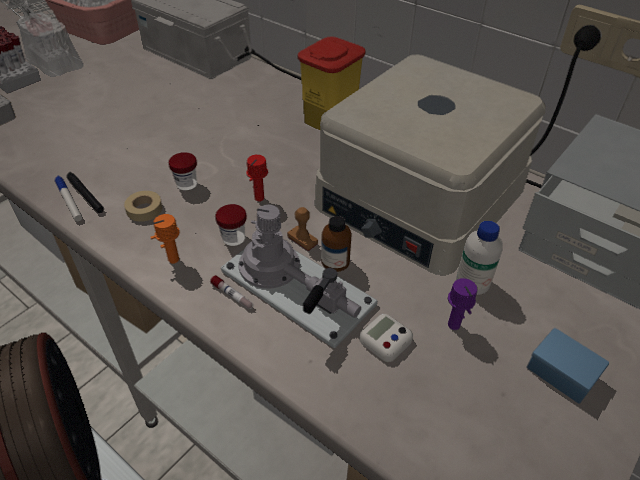

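View pics/top0.png

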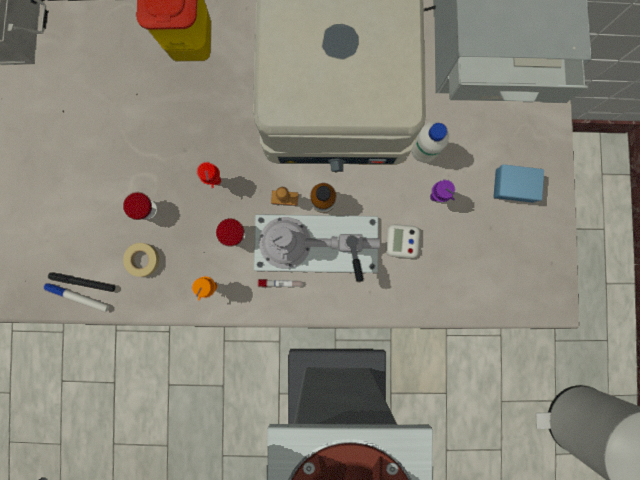

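```bash
python3 - <<'E'
from h import *
for n,(u0,u1,v0,v1) in dict(scene=(205,405,190,340),top=(245,405,200,320)).items():
    c=dict(np.load(n+'0.npz'));
    im=cv2.resize(c['img'][v0:v1,u0:u1],None,fx=4 if n=='scene' else 5,fy=4 if n=='scene' else 5,interpolation=cv2.INTER_CUBIC)
    im=np.clip(im.astype(float)*1.3,0,255).astype(np.uint8)
    cv2.imwrite(f'pics/{n}_crop.png',im[...,::-1])
    W=cloud(c)
    print(proj(c,[0.148,0.504,0.231]))
    m=(W[...,2]>0.008)&(W[...,2]<0.017)
    sub=np.zeros_like(m);sub[v0:v1,u0:u1]=1
    a=c['img'].astype(int);m&=sub&(a.min(-1)>120)
    P=W[m][:,:2].astype(np.float32);print(len(P),cv2.minAreaRect(P))
    for lo,hi in((0.085,0.105),(0.105,0.125),(0.125,0.14),(0.06,0.1)):
        k=(W[...,2]>lo)&(W[...,2]<hi)&sub; Q=W[k]; print(lo,len(Q),np.median(Q,0),Q.min(0),Q.max(0)) if len(Q) else 0
E
```

```text
[[-126.38609391  174.36058672]]
2255 ((0.5022274255752563, 0.054822444915771484), (0.13375224173069, 0.3292559087276459), 10.458276748657227)
0.085 1052 [0.59856828 0.0373537  0.09224402] [ 0.43101032 -0.02148039  0.08500484] [0.66876188 0.14624886 0.10498926]
0.105 589 [0.66394969 0.03868536 0.1135545 ] [ 0.48847817 -0.02003713  0.10502472] [0.66828574 0.14862492 0.12484165]
0.125 457 [0.51124681 0.11582842 0.13075848] [ 0.49017102 -0.01713022  0.12513375] [0.66722642 0.13879176 0.139988  ]
0.06 3722 [0.58600795 0.0482846  0.07687025] [ 0.43101032 -0.03304526  0.06000835] [0.66876188 0.24835516 0.09987409]
[[ 19.31181055 468.24093215]]
3284 ((0.4884481430053711, 0.042379364371299744), (0.2891995906829834, 0.13893736898899078), 89.51776123046875)
0.085 217 [ 0.45791526 -0.00675333  0.08779469] [ 0.42977034 -0.01751801  0.08502761] [0.57517131 0.14590933 0.10488074]
0.105 48 [0.49177391 0.12944358 0.10710384] [0.48599019 0.10628392 0.1050336 ] [0.51540805 0.14728151 0.12402466]
0.125 320 [0.5064102  0.12265353 0.12969488] [0.48961961 0.10608046 0.12522607] [0.5221862  0.13984958 0.13315601]
0.06 728 [0.49120345 0.00887301 0.07847017] [ 0.42977034 -0.01751801  0.06027633] [0.57882793 0.15092987 0.09997016]
```

View pics/scene_crop.png

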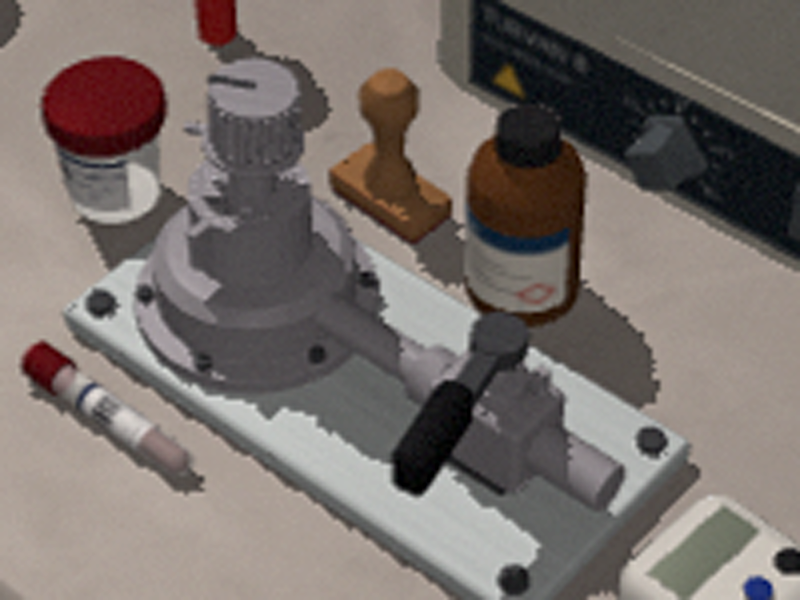

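View pics/top_crop.png

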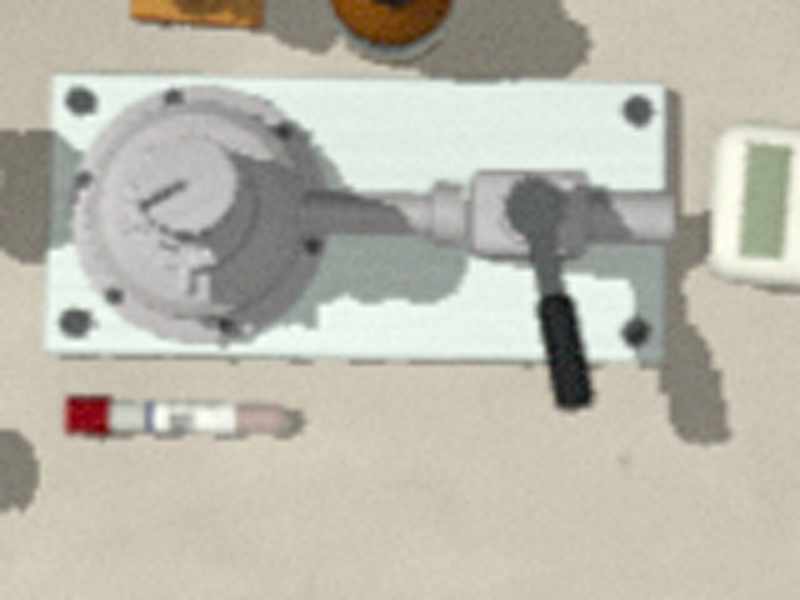

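```bash
python3 - <<'E'
from h import *
t=dict(np.load('top0.npz'));s=dict(np.load('scene0.npz'))
T=lambda u,v:(245+u/5,200+v/5)
S=lambda u,v:(205+u/4,190+v/4)
cs=[atz(t,*T(*p),0.012) for p in[(53,73),(663,83),(660,360),(45,350)]]
print(np.round(cs,4)); m=np.mean(cs,0)
ey=(cs[0]-cs[1]+cs[3]-cs[2]);ey/=np.linalg.norm(ey);ex=np.array([ey[1],-ey[0],0]);print('top origin',m,ey,np.linalg.norm(cs[0]-cs[1]),np.linalg.norm(cs[0]-cs[3]))
print('boss',m+.06*ey,'piv',m-.065*ey)
# scene plate corners left (65,310), right (688,445)
for p in[(65,308),(688,442),(135,258)]: print('scene corner',atz(s,*S(*p),0.012))
for n,a,b in[('knobtop',(197,190),(254,90)),('hub',(537,195),(499,335)),('line out',(145,207),(212,80)),('line in',(185,183),(253,85)),('gripend',(572,402),(405,480)),('gripstart',(556,297),(455,388))]:
    print(n,tri(ray(t,*T(*a)),ray(s,*S(*b))))
W=cloud(t)
a=t['img'].astype(int)
k=(a.max(-1)<70)&(W[...,2]>.07)&(W[...,2]<.1);k[:, :330]=0;k[:,380:]=0;k[:250]=0
Q=W[k];print('grip top',len(Q),Q.mean(0),cv2.minAreaRect(Q[:,:2].astype(np.float32)))
k=(W[...,2]>.127)&(W[...,2]<.14);k[:, :260]=0;k[:,320:]=0
Q=W[k];print('knob',len(Q),Q.mean(0),cv2.minEnclosingCircle(Q[:,:2].astype(np.float32)))
E
```

```text
[[ 0.5575  0.1848  0.012 ]
 [ 0.5552 -0.0518  0.012 ]
 [ 0.4481 -0.0505  0.012 ]
 [ 0.4501  0.186   0.012 ]]
top origin [0.50271124 0.06710788 0.012     ] [0.00897271 0.99995974 0.        ] 0.23664683810694168 0.10737047615344028
boss [0.5032496  0.12710546 0.012     ] piv [0.50212802 0.0021105  0.012     ]
scene corner [0.45353794 0.18525623 0.012     ]
scene corner [ 0.55756604 -0.05224463  0.012     ]
scene corner [0.49215464 0.18311397 0.012     ]
knobtop (array([0.50314798, 0.11778677, 0.1358256 ]), np.float64(0.0010339128042492882))
hub (array([0.5056845 , 0.00158445, 0.0806102 ]), np.float64(0.0012789887693967258))
line out (array([0.49777747, 0.13484648, 0.13479833]), np.float64(0.0021192338489679696))
line in (array([0.50594702, 0.12163122, 0.13415819]), np.float64(0.0020197474073482794))
gripend (array([ 0.43304484, -0.01232569,  0.0778714 ]), np.float64(0.001599557343958993))
gripstart (array([ 0.46970876, -0.00544189,  0.08846014]), np.float64(0.0006319938770713119))
grip top 174 [ 0.41757906 -0.00829624  0.08558433] ((0.28202658891677856, -0.022425033152103424), (0.061446383595466614, 0.4042615592479706), 88.59175872802734)
knob 422 [0.55129202 0.11868657 0.13085735] ((0.5885598659515381, 0.12707142531871796), 0.09930391609668732)
```

```bash
python3 - <<'E'
from h import *
t=dict(np.load('top0.npz'));s=dict(np.load('scene0.npz'))
yaw=-0.009;bx,by=.5033,.127
th=np.linspace(0,2*np.pi,200);circ=lambda x,y,z,r:np.c_[x+r*np.cos(th),y+r*np.sin(th),0*th+z]
ims=[]
for c,(u0,v0,k,w,h) in((t,(245,200,5,80,60)),(s,(205,190,4,100,75))):
    sub=slice(v0,v0+2*h),slice(u0,u0+2*w)
    im=cv2.resize(c['img'][sub],None,fx=k,fy=k,interpolation=cv2.INTER_CUBIC)
    def dr(P,col):
        q=((proj(c,P)-[u0,v0]+.5)*k).astype(int); cv2.polylines(im,[q.reshape(-1,1,2)],False,col,1)
    dr(circ(bx,by,.132,.017),(255,0,0)); dr(circ(bx,by,.106,.02),(0,255,0));dr(circ(bx,by,.078,.024),(0,120,255))
    px,py=.5021,.002
    dr(circ(px,py,.079,.008),(255,0,255))
    L=.2;a=np.pi+yaw+L;d=np.array([np.cos(a),np.sin(a)]);n=np.array([-d[1],d[0]])
    dr([[*(np.array([px,py])+d*i+n*j),.089] for i,j in((.032,.007),(.074,.007),(.074,-.007),(.032,-.007),(.032,.007))],(255,255,0))
    for ph in(-.9,-1.1,-1.3):
        a=np.pi+yaw+ph;dr([[bx,by,.132],[bx+.017*np.cos(a),by+.017*np.sin(a),.132]],(255,0,0))
    ims.append(cv2.resize(im,(800,600)) if 0 else im)
a=cv2.resize(ims[0][:400,50:650],(500,333));b=ims[1][0:520,50:650]
o=np.zeros((600,800,3),np.uint8)
o[:300,:400]=ims[0][50:350,20:420];o[:300,400:]=ims[0][130:430,400:800]
o[300:,:400]=ims[1][20:320,100:500];o[300:,400:]=ims[1][250:550,330:730]
cv2.imwrite('pics/ov.png',o[...,::-1])
E
```

```text
(no output)
```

View pics/ov.png

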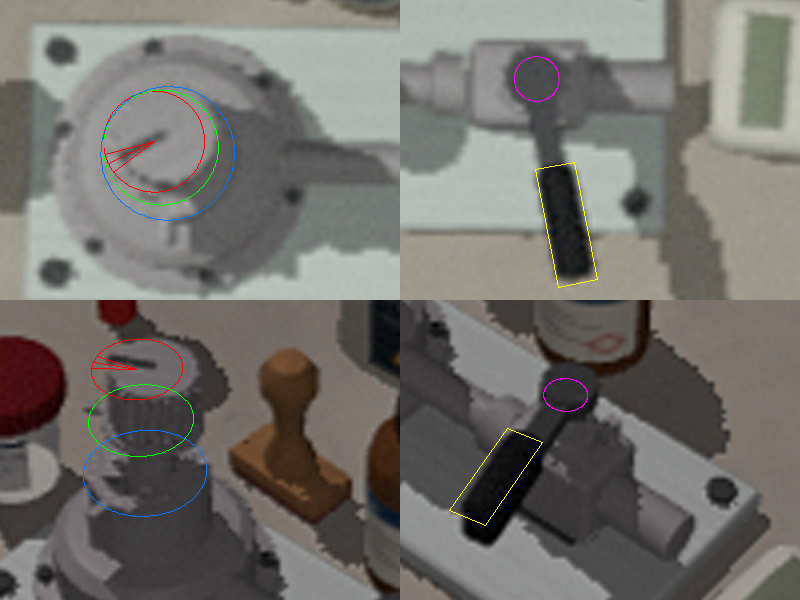

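The pictures show the neck and knob at about top-px (285,238), with the pointer line aimed down-left of the rib (about 1.1 rad clockwise). The lever hub is at (352,240) and its black grip runs down to (359,280), a start angle of about 0.2 rad. I'll move to the left side of the lever, fingers shut.

Request:
{"op": "arm_command", "data": {"steps": [{"angular": [0,0,0],"offset": [-1.5,-1.35,0],"grip": 0},{"angular": [0,0,0],"offset": [-3,-2.7,0],"grip": 0},{"angular": [0,0,0],"offset": [-3,-2.7,0],"grip": 0},{"angular": [0,0,0],"offset": [-3,-2.7,0],"grip": 0},{"angular": [0,0,0],"offset": [-3,-2.7,0],"grip": 0},{"angular": [0,0,0],"offset": [-3,-2.7,0],"grip": 0},{"angular": [0,0,0],"offset": [-3,-2.7,0],"grip": 0},{"angular": [0,0,0],"offset": [-3,-2.7,0],"grip": 0}]}}

```text
time: 0.9
ee_pos: [0.3071, 0.2445, 0.2312]
ee_rot: [0.142, 0.99, -0.0, -0.0]
wrist_force: [0.5, 0.9, 0.7]
opening: 0.001
gripper_force: 0.0
```

Request:
{"op": "arm_command", "data": {"steps": [{"angular": [0,0,0],"offset": [-3,-2.7,0],"grip": 0},{"angular": [0,0,0],"offset": [-3,-2.7,0],"grip": 0},{"angular": [0,0,0],"offset": [-3,-2.7,0],"grip": 0},{"angular": [0,0,0],"offset": [-3,-2.7,0],"grip": 0},{"angular": [0,0,-7],"offset": [0,0,0],"grip": 0},{"angular": [0,0,-7],"offset": [0,0,0],"grip": 0},{"angular": [0,0,-7],"offset": [0,0,0],"grip": 0},{"angular": [0,0,-6.4],"offset": [0,0,0],"grip": 0}]}}

```text
time: 1.7
ee_pos: [0.3913, 0.1083, 0.2311]
ee_rot: [-0.098, 0.995, 0.0, -0.0]
wrist_force: [0.5, -0.4, -0.0]
opening: -0.0
gripper_force: 0.0
```

```bash
cat >> h.py <<'E'
from scipy.spatial.transform import Rotation as Ro
def st():
    s=manip.read_state();R=Ro.from_quat(s['ee_rot']).as_matrix();H=np.degrees(np.arctan2(R[1,0],R[0,0]))
    print('t',round(s['time'],2),'p',s['ee_pos'].round(4),'H',round(H%360,1),'zdir',R[:,2].round(3),'j6',np.degrees(s['joint_positions'][5]).round(1),'F',s['wrist_force'].round(1),'M',s['moment'].round(2),'op',s['opening'].round(3),'g',round(s['gripper_force'],1));return s['ee_pos'],R
def togo(x,y,z):
    p,R=st();print('to go cm (tool)',(100*R.T@(np.array([x,y,z])-p)).round(2))
E
python3 -c "
from h import *
togo(.445,.024,.072)"
```

```text
Traceback (most recent call last):
  File "h.py", line 26, in togo
    p,R=st();print('to go cm (tool)',(100*R.T@(np.array([x,y,z])-p)).round(2))
        ~~^^
  File "h.py", line 24, in st
    print('t',round(s['time'],2),'p',s['ee_pos'].round(4),'H',round(H%360,1),'zdir',R[:,2].round(3),'j6',np.degrees(s['joint_positions'][5]).round(1),'F',s['wrist_force'].round(1),'M',s['moment'].round(2),'op',s['opening'].round(3),'g',round(s['gripper_force'],1));return s['ee_pos'],R
                                                                                                                                                                                                                  ^^^^^^^^^^^^^^^^^^
AttributeError: 'float' object has no attribute 'round'
```

Request:
{"op": "arm_command", "data": {"steps": [{"angular": [0,0,0],"offset": [-1.2,-3.1,0],"grip": 0},{"angular": [0,0,0],"offset": [-1.2,-3.1,0],"grip": 0},{"angular": [0,0,0],"offset": [-1.2,-3.1,0],"grip": 0},{"angular": [0,0,0],"offset": [0,0,4],"grip": 0},{"angular": [0,0,0],"offset": [0,0,4],"grip": 0},{"angular": [0,0,0],"offset": [0,0,4],"grip": 0},{"angular": [0,0,0],"offset": [0,0,3.9],"grip": 0},{"angular": [0,0,0],"offset": [0,0,0],"grip": 0}]}}

```text
time: 2.5
ee_pos: [0.4407, 0.0245, 0.0686]
ee_rot: [-0.096, 0.995, 0.001, -0.004]
wrist_force: [0.3, -0.8, 0.7]
opening: -0.002
gripper_force: 0.0
```

```bash
sed -i "s/s\['opening'\].round(3)/round(float(s['opening']),3)/" h.py; python3 -c "
from h import *
togo(.445,.024,.072)"
```

```text
t 2.5 p [0.4407 0.0245 0.0686] H 191.0 zdir [-0.008  0.001 -1.   ] j6 -17.3 F [ 0.3 -0.8  0.7] M [0.05 0.04 0.06] op -0.002 g 0.0
to go cm (tool) [-0.41 -0.13 -0.34]
```

Request:
{"op": "arm_command", "data": {"steps": [{"angular": [0,0,0],"offset": [-0.3,-0.5,0],"grip": 0},{"angular": [0,0,0],"offset": [0,-0.6,0],"grip": 0},{"angular": [0,0,-8],"offset": [0.25,-0.76,0],"grip": 0},{"angular": [0,0,-8],"offset": [0.25,-0.76,0],"grip": 0},{"angular": [0,0,-8],"offset": [0.25,-0.76,0],"grip": 0},{"angular": [0,0,-8],"offset": [0.25,-0.76,0],"grip": 0},{"angular": [0,0,-8],"offset": [0.25,-0.76,0],"grip": 0},{"angular": [0,0,-8],"offset": [0.25,-0.76,0],"grip": 0}]}}

```text
time: 3.3
ee_pos: [0.4611, -0.032, 0.0743]
ee_rot: [-0.495, 0.869, -0.0, 0.001]
wrist_force: [-1.6, 2.9, -0.8]
opening: 0.002
gripper_force: 1.5
```

Request:
{"op": "arm_command", "data": {"steps": [{"angular": [0,0,-8],"offset": [0.25,-0.76,0],"grip": 0},{"angular": [0,0,-8],"offset": [0.25,-0.76,0],"grip": 0},{"angular": [0,0,-8],"offset": [0.25,-0.76,0],"grip": 0},{"angular": [0,0,0],"offset": [0,0,0],"grip": 0}]}}

```text
time: 3.7
ee_pos: [0.4797, -0.0483, 0.0741]
ee_rot: [-0.663, 0.748, -0.001, 0.001]
wrist_force: [0.4, 0.5, 1.2]
opening: -0.001
gripper_force: 0.0
```

```bash
python3 -c "
from h import *
togo(.4785,-.05,.072)
c=cam('top');o=cv2.resize(c['img'][200:310,250:410],None,fx=4,fy=4,interpolation=2)
d=cam('scene');q=cv2.resize(d['img'][180:355,205:405],None,fx=3,fy=3,interpolation=2)
w=np.zeros((600,800,3),np.uint8);w[:440,:640]=o;cv2.imwrite('pics/a1.png',w[:440,:640,::-1]);cv2.imwrite('pics/a1s.png',q[...,::-1])"
```

```text
t 3.7 p [ 0.4797 -0.0483  0.0741] H 263.1 zdir [ 0.003 -0.001 -1.   ] j6 -97.6 F [0.4 0.5 1.2] M [0.04 0.   0.02] op -0.001 g 0.0
to go cm (tool) [0.18 0.1  0.21]
```

View pics/a1s.png

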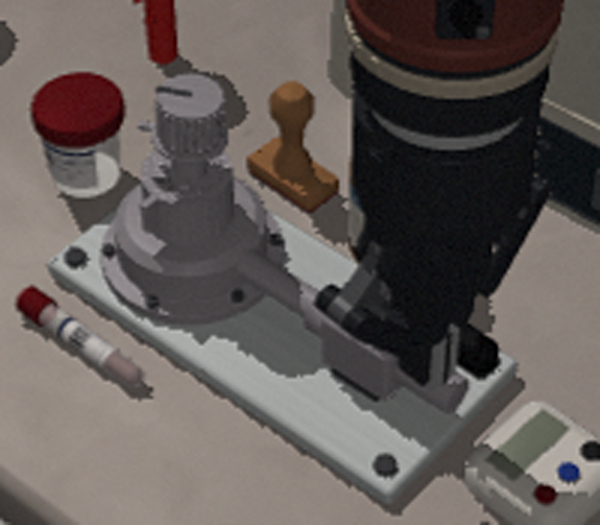

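The lever follows and now points nearly along the pipe (its grip is behind the fingers at px (485,355)). I'll push on until the stop is felt.

Request:
{"op": "arm_command", "data": {"steps": [{"angular": [0,0,-4],"offset": [0.1,-0.4,0],"grip": 0},{"angular": [0,0,-3],"offset": [0,-0.3,0],"grip": 0},{"angular": [0,0,0],"offset": [0,0,0],"grip": 0}]}}

```text
time: 4.1
ee_pos: [0.4835, -0.0495, 0.0728]
ee_rot: [-0.706, 0.708, 0.0, -0.001]
wrist_force: [-6.3, -3.2, 3.5]
opening: -0.001
gripper_force: 3.2
```

Request:
{"op": "arm_command", "data": {"steps": [{"angular": [0,0,0],"offset": [0,-0.2,0],"grip": 0},{"angular": [0,0,0],"offset": [0,-0.2,0],"grip": 0},{"angular": [0,0,0],"offset": [0,0,0],"grip": 0}]}}

```text
time: 4.4
ee_pos: [0.484, -0.0495, 0.0725]
ee_rot: [-0.706, 0.709, 0.002, -0.004]
wrist_force: [-18.4, -4.6, 14.7]
opening: 0.001
gripper_force: 9.8
```

```bash
python3 -c "
from h import *
togo(.4785,-.05,.072)"
```

```text
t 4.4 p [ 0.484  -0.0495  0.0725] H 269.7 zdir [-0.008 -0.002 -1.   ] j6 -104.0 F [-18.4  -4.6  14.7] M [-1.05  3.75 -0.04] op 0.001 g 9.8
to go cm (tool) [0.06 0.55 0.05]
```

Request:
{"op": "arm_command", "data": {"steps": [{"angular": [0,0,0],"offset": [0,1.0,0],"grip": 0},{"angular": [0,0,0],"offset": [0,0.5,-2],"grip": 0},{"angular": [0,0,0],"offset": [0,0,-4],"grip": 0},{"angular": [0,0,0],"offset": [0,0,-4],"grip": 3},{"angular": [0,0,0],"offset": [0,0,-1],"grip": 6},{"angular": [0,0,0],"offset": [-3,-0.6,0],"grip": 6},{"angular": [0,0,0],"offset": [-4,-0.6,0],"grip": 6},{"angular": [0,0,0],"offset": [-4,-0.6,0],"grip": 6}]}}

```text
time: 5.2
ee_pos: [0.492, 0.0621, 0.1826]
ee_rot: [-0.706, 0.708, -0.001, 0.0]
wrist_force: [0.2, 0.6, 0.3]
opening: 0.705
gripper_force: 0.0
```

Request:
{"op": "arm_command", "data": {"steps": [{"angular": [0,0,0],"offset": [-3.5,-0.9,0],"grip": 6},{"angular": [0,0,0],"offset": [-2.5,-0.9,0],"grip": 6},{"angular": [0,0,0],"offset": [0,0,0],"grip": 6},{"angular": [0,0,0],"offset": [0,0,0],"grip": 6}]}}

```text
time: 5.6
ee_pos: [0.5094, 0.1213, 0.1821]
ee_rot: [0.707, -0.707, 0.0, 0.0]
wrist_force: [0.0, -0.5, 0.3]
opening: 0.701
gripper_force: 0.0
```

```bash
python3 -c "
from h import *
togo(.5055,.125,.107)
d=cam('scene');q=cv2.resize(d['img'][160:335,225:425],None,fx=3,fy=3,interpolation=2)
cv2.imwrite('pics/b1s.png',q[...,::-1])"
```

```text
t 5.6 p [0.5094 0.1213 0.1821] H 270.0 zdir [-0. -0. -1.] j6 -84.6 F [ 0.  -0.5  0.3] M [-0.06  0.    0.03] op 0.701 g 0.0
to go cm (tool) [-0.37  0.39  7.51]
```

View pics/b1s.png

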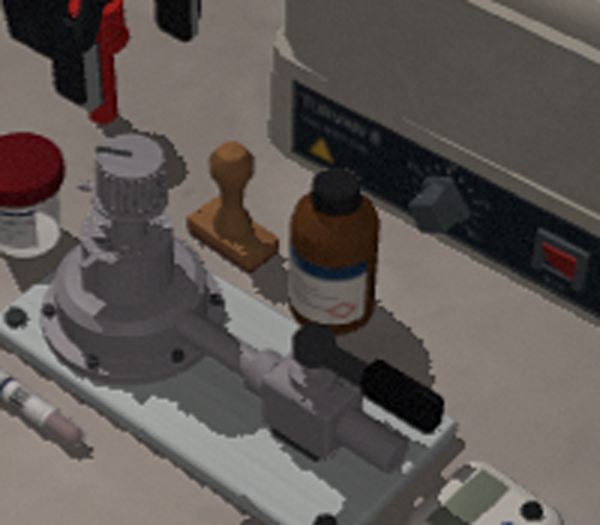

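```bash
python3 -c "
from h import *
d=dict(np.load('scene0.npz'))
# inner tip corners guess; compare
for z in(.182,.187,.192): print(z,proj(d,[[.5094-.03,.1213,z],[.5094+.03,.1213,z],[.5094,.1213,z]]).round(1).tolist())
t=dict(np.load('top0.npz'))
for n,P in dict(k=[.5055,.125,.132],k2=[.5045,.126,.132],k3=[.5055,.1235,.132]).items(): print(n,((proj(d,P)-[205,190]+.5)*4).round(0),((proj(t,P)-[245,200]+.5)*5).round(0))
"
```

```text
0.182 [[253.1, 195.6], [281.5, 175.1], [267.6, 185.2]]
0.187 [[252.9, 192.9], [281.4, 172.4], [267.4, 182.4]]
0.192 [[252.6, 190.1], [281.3, 169.6], [267.2, 179.7]]
k [[245.  88.]] [[180. 185.]]
k2 [[241.  89.]] [[177. 188.]]
k3 [[248.  90.]] [[185. 185.]]
```

Request:
{"op": "arm_command", "data": {"steps": [{"angular": [0,0,0],"offset": [-0.3,0.34,2],"grip": 6},{"angular": [0,0,0],"offset": [0,0,2.3],"grip": 6},{"angular": [0,0,0],"offset": [0,0,2],"grip": 6},{"angular": [0,0,0],"offset": [0,0,1],"grip": 6},{"angular": [0,0,0],"offset": [0,0,0],"grip": 6}]}}

```text
time: 6.15
ee_pos: [0.5053, 0.1232, 0.1084]
ee_rot: [-0.707, 0.708, 0.001, -0.001]
wrist_force: [0.8, -0.7, 0.7]
opening: 0.703
gripper_force: 0.0
```

Request:
{"op": "arm_command", "data": {"steps": [{"angular": [0,0,0],"offset": [0,0,0],"grip": 2.5},{"angular": [0,0,0],"offset": [0,0,0],"grip": 2.5},{"angular": [0,0,0],"offset": [0,0,0],"grip": 2.5},{"angular": [0,0,0],"offset": [0,0,0],"grip": 2.5}], "squeeze": 20}}

```text
time: 6.55
ee_pos: [0.507, 0.1239, 0.1102]
ee_rot: [0.707, -0.707, 0.001, -0.0]
wrist_force: [-0.4, -2.3, 5.7]
opening: 0.385
gripper_force: 21.1
```

```bash
python3 -c "
from h import *
togo(.506,.1243,.107)"
```

```text
t 6.55 p [0.507  0.1239 0.1102] H 270.0 zdir [ 0.002 -0.    -1.   ] j6 -84.3 F [-0.4 -2.3  5.7] M [-0.44  0.2  -0.04] op 0.385 g 21.1
to go cm (tool) [-0.04  0.1   0.32]
```

Request:
{"op": "arm_command", "data": {"steps": [{"angular": [0,0,-5],"offset": [0,0,0],"grip": 2.5},{"angular": [0,0,-8],"offset": [0,0,0],"grip": 2.5},{"angular": [0,0,-8],"offset": [0,0,0],"grip": 2.5},{"angular": [0,0,-8],"offset": [0,0,0],"grip": 2.5},{"angular": [0,0,-8],"offset": [0,0,0],"grip": 2.5},{"angular": [0,0,0],"offset": [0,0,0],"grip": 2.5}]}}

```text
time: 7.15
ee_pos: [0.508, 0.1249, 0.1102]
ee_rot: [0.896, -0.445, 0.001, -0.001]
wrist_force: [4.5, 2.9, 2.2]
opening: 0.383
gripper_force: 20.4
```

```bash
python3 -c "
from h import *
togo(.506,.1243,.107)"
```

```text
t 7.15 p [0.508  0.1249 0.1102] H 307.2 zdir [ 0.004  0.002 -1.   ] j6 -121.4 F [4.5 2.9 2.2] M [ 0.82 -1.12  0.02] op 0.383 g 20.4
to go cm (tool) [-0.08  0.2   0.32]
```

Request:
{"op": "arm_command", "data": {"steps": [{"angular": [0,0,-8],"offset": [0,0,0],"grip": 2.5},{"angular": [0,0,-8],"offset": [0,0,0],"grip": 2.5},{"angular": [0,0,-7],"offset": [0,0,0],"grip": 2.5},{"angular": [0,0,0],"offset": [0,0,0],"grip": 2.5},{"angular": [0,0,0],"offset": [0,0,0],"grip": 2.5}]}}

```text
time: 7.65
ee_pos: [0.5075, 0.1252, 0.1098]
ee_rot: [0.965, -0.26, 0.001, -0.001]
wrist_force: [4.1, 5.0, 0.1]
opening: 0.389
gripper_force: 20.0
```

```bash
python3 -c "
from h import *
togo(.506,.1243,.107)
d=cam('scene');q=cv2.resize(d['img'][190:290,220:330],None,fx=5,fy=5,interpolation=2)
cv2.imwrite('pics/b2s.png',q[...,::-1])"
```

```text
t 7.65 p [0.5075 0.1252 0.1098] H 329.8 zdir [ 0.002  0.002 -1.   ] j6 -144.0 F [4.1 5.  0.1] M [ 1.39 -1.04 -0.02] op 0.389 g 20.0
to go cm (tool) [-0.08  0.16  0.28]
```

View pics/b2s.png

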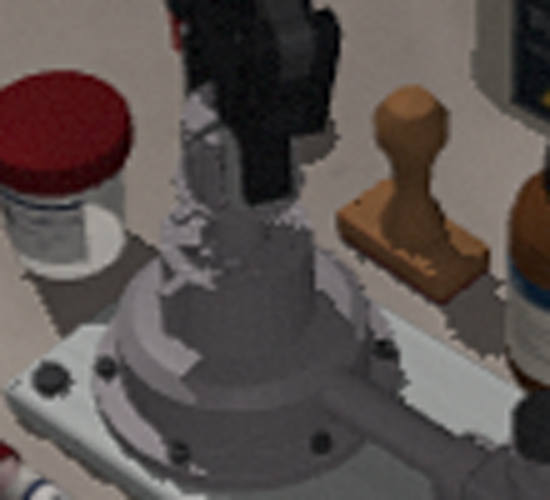

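The fingers hold the knob at (240,150) and have turned about 60°. I'll let go so that it can drop.

Request:
{"op": "arm_command", "data": {"steps": [{"angular": [0,0,0],"offset": [0,0,0],"grip": 4.5},{"angular": [0,0,0],"offset": [0,0,0],"grip": 5},{"angular": [0,0,0],"offset": [0,0,0],"grip": 5},{"angular": [0,0,0],"offset": [0,0,-4],"grip": 6},{"angular": [0,0,0],"offset": [0,0,-4],"grip": 6},{"angular": [0,0,0],"offset": [-4,0,0],"grip": 6},{"angular": [0,0,0],"offset": [-5,0,0],"grip": 6}]}}

```text
time: 8.4
ee_pos: [0.4294, 0.169, 0.1903]
ee_rot: [0.966, -0.26, 0.001, -0.001]
wrist_force: [-0.7, 1.0, -0.4]
opening: 0.703
gripper_force: 0.0
```

```bash
python3 -c "
from h import *
togo(.5075,.1252,.107)
d=cam('scene');q=cv2.resize(d['img'][180:280,210:330],None,fx=5,fy=5,interpolation=2)
c=cam('top');r=cv2.resize(c['img'][215:265,260:320],None,fx=6,fy=6,interpolation=2)
np.savez('sc1.npz',**d);np.savez('tp1.npz',**c)
w=np.zeros((500,800,3),np.uint8);w[:,:440]=q[:,:440];w[:300,440:]=r
cv2.imwrite('pics/b3s.png',w[...,::-1])"
```

```text
t 8.4 p [0.4294 0.169  0.1903] H 329.8 zdir [ 0.003  0.    -1.   ] j6 -137.4 F [-0.7  1.  -0.4] M [ 0.07  0.05 -0.02] op 0.703 g 0.0
to go cm (tool) [ 8.93 -0.13  8.35]
```

View pics/b3s.png

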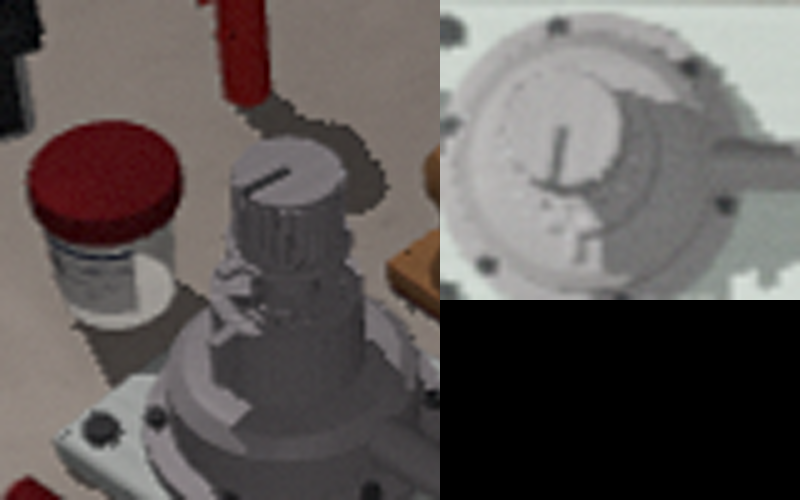

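```bash
python3 -c "
from h import *
for n,m in(('scene0','sc1'),('top0','tp1')):
  for f in(n,m):
    c=dict(np.load(f+'.npz'));W=cloud(c)
    u0,v0=proj(c,[.5065,.1245,.128])[0]
    vv,uu=np.mgrid[:480,:640];k=(np.hypot(uu-u0,vv-v0)<(5 if n=='top0' else 4));print(f,np.nanmedian(W[k],0))
    # silhouette top edge column profile
    if n=='scene0':
        g=c['img'].astype(int).sum(-1); print([ [int(x) for x in g[204:224,u]] for u in (268,)], (g[200:260,262:276].mean(1)).astype(int).tolist())
"
```

```text
scene0 [0.50346717 0.12181019 0.13107607]
[[246, 325, 312, 319, 319, 322, 240, 136, 271, 328, 319, 314, 328, 331, 324, 259, 214, 171, 181, 191]] [244, 240, 239, 212, 189, 275, 314, 318, 321, 309, 242, 242, 314, 324, 323, 320, 326, 327, 297, 214, 189, 174, 178, 175, 172, 173, 173, 174, 177, 188, 172, 174, 184, 197, 177, 173, 174, 171, 176, 174, 173, 174, 179, 173, 197, 204, 202, 185, 183, 181, 182, 182, 182, 183, 183, 183, 183, 184, 182, 184]
sc1 [0.51030201 0.12812709 0.12352535]
[[164, 171, 178, 273, 349, 336, 352, 342, 343, 333, 312, 355, 349, 343, 343, 358, 356, 240, 240, 177]] [264, 256, 256, 227, 178, 170, 176, 222, 317, 335, 344, 343, 346, 333, 294, 287, 309, 340, 350, 333, 300, 205, 217, 190, 189, 189, 191, 187, 187, 186, 190, 190, 187, 185, 193, 201, 185, 186, 187, 184, 187, 200, 199, 190, 196, 190, 192, 190, 192, 195, 194, 195, 196, 196, 196, 196, 197, 199, 196, 198]
top0 [0.50648554 0.12434624 0.1299237 ]
tp1 [0.50706423 0.12499179 0.12228152]
```

The bolt dropped: the knob top went from 131 to 123 mm, and the pointer is about 5° clockwise of the rib. Next I'll wind the wrist back and regrip.

Request:
{"op": "arm_command", "data": {"steps": [{"angular": [0,0,-7.7],"offset": [0,0,0],"grip": 6},{"angular": [0,0,-7.7],"offset": [0,0,0],"grip": 6},{"angular": [0,0,-7.7],"offset": [0,0,0],"grip": 6},{"angular": [0,0,-7.7],"offset": [0,0,0],"grip": 6},{"angular": [0,0,0],"offset": [3.9,2.1,0],"grip": 6},{"angular": [0,0,0],"offset": [3.9,2.1,0],"grip": 6},{"angular": [0,0,0],"offset": [0,0,0],"grip": 6}]}}

```text
time: 9.2
ee_pos: [0.5111, 0.1259, 0.189]
ee_rot: [1.0, 0.005, 0.001, 0.0]
wrist_force: [1.0, 1.0, 0.2]
opening: 0.708
gripper_force: 0.0
```

```bash
python3 -c "
from h import *
togo(.5077,.1257,.102)"
```

```text
t 9.2 p [0.5111 0.1259 0.189 ] H 0.6 zdir [ 0.002 -0.001 -1.   ] j6 -174.7 F [1.  1.  0.2] M [ 0.07  0.01 -0.05] op 0.708 g 0.0
to go cm (tool) [-0.36  0.    8.7 ]
```

Request:
{"op": "arm_command", "data": {"steps": [{"angular": [0,0,0],"offset": [-0.3,0,2],"grip": 6},{"angular": [0,0,0],"offset": [0,0,3],"grip": 6},{"angular": [0,0,0],"offset": [0,0,2.5],"grip": 6},{"angular": [0,0,0],"offset": [0,0,1],"grip": 6},{"angular": [0,0,0],"offset": [0,0,0],"grip": 2.5},{"angular": [0,0,0],"offset": [0,0,0],"grip": 2.5},{"angular": [0,0,0],"offset": [0,0,0],"grip": 2.5},{"angular": [0,0,0],"offset": [0,0,0],"grip": 2.5}], "squeeze": 20}}

```text
time: 10.0
ee_pos: [0.5044, 0.1283, 0.1052]
ee_rot: [1.0, 0.007, 0.001, -0.0]
wrist_force: [-0.9, -0.2, 0.5]
opening: 0.388
gripper_force: 21.7
```

```bash
python3 -c "
from h import *
togo(.5077,.1257,.102)"
```

```text
t 10.0 p [0.5044 0.1283 0.1052] H 0.8 zdir [ 0.001  0.    -1.   ] j6 -174.6 F [-0.9 -0.2  0.5] M [0.03 0.22 0.01] op 0.388 g 21.7
to go cm (tool) [0.33 0.26 0.32]
```

Request:
{"op": "arm_command", "data": {"steps": [{"angular": [0,0,0],"offset": [0,0,0],"grip": 4},{"angular": [0,0,0],"offset": [0,0,0],"grip": 4.4},{"angular": [0,0,0],"offset": [0.26,0.05,0.15],"grip": 4.4},{"angular": [0,0,0],"offset": [0,0,0],"grip": 4.4},{"angular": [0,0,0],"offset": [0,0,0],"grip": 2.5},{"angular": [0,0,0],"offset": [0,0,0],"grip": 2.5},{"angular": [0,0,0],"offset": [0,0,0],"grip": 2.5}], "squeeze": 20}}

```text
time: 10.7
ee_pos: [0.5066, 0.1277, 0.1029]
ee_rot: [1.0, 0.007, 0.0, -0.0]
wrist_force: [0.3, 0.3, -0.1]
opening: 0.388
gripper_force: 20.7
```

```bash
python3 -c "
from h import *
togo(.507,.1275,.102)"
```

```text
t 10.7 p [0.5066 0.1277 0.1029] H 0.8 zdir [ 0.  0. -1.] j6 -174.7 F [ 0.3  0.3 -0.1] M [ 0.08 -0.14 -0.01] op 0.388 g 20.7
to go cm (tool) [0.04 0.02 0.09]
```

Request:
{"op": "arm_command", "data": {"steps": [{"angular": [0,0,8],"offset": [0,0,0.018],"grip": 2.5},{"angular": [0,0,8],"offset": [0,0,0.018],"grip": 2.5},{"angular": [0,0,8],"offset": [0,0,0.018],"grip": 2.5},{"angular": [0,0,8],"offset": [0,0,0.018],"grip": 2.5},{"angular": [0,0,8],"offset": [0,0,0.018],"grip": 2.5},{"angular": [0,0,8],"offset": [0,0,0.018],"grip": 2.5},{"angular": [0,0,8],"offset": [0,0,0.018],"grip": 2.5},{"angular": [0,0,0],"offset": [0,0,0],"grip": 2.5}]}}

```text
time: 11.5
ee_pos: [0.5061, 0.1275, 0.1015]
ee_rot: [0.886, -0.464, -0.0, 0.0]
wrist_force: [-1.8, -1.6, 1.5]
opening: 0.387
gripper_force: 20.7
```

```bash
python3 -c "
from h import *
togo(.507,.1275,.102)"
```

```text
t 11.5 p [0.5061 0.1275 0.1015] H 304.7 zdir [-0.001 -0.    -1.   ] j6 -118.6 F [-1.8 -1.6  1.5] M [-0.21  0.36  0.08] op 0.387 g 20.7
to go cm (tool) [ 0.05 -0.08 -0.05]
```

Forces are low. I'll carry on, with checks in between.

Request:
{"op": "arm_command", "data": {"steps": [{"angular": [0,0,8],"offset": [0,0,0.018],"grip": 2.5},{"angular": [0,0,8],"offset": [0,0,0.018],"grip": 2.5},{"angular": [0,0,8],"offset": [0,0,0.018],"grip": 2.5},{"angular": [0,0,8],"offset": [0,0,0.018],"grip": 2.5},{"angular": [0,0,8],"offset": [0,0,0.018],"grip": 2.5},{"angular": [0,0,8],"offset": [0,0,0.018],"grip": 2.5},{"angular": [0,0,8],"offset": [0,0,0.018],"grip": 2.5},{"angular": [0,0,8],"offset": [0,0,0.018],"grip": 2.5}]}}

```text
time: 12.3
ee_pos: [0.5051, 0.1279, 0.1]
ee_rot: [-0.506, 0.863, 0.001, -0.001]
wrist_force: [-6.1, 0.6, 7.6]
opening: 0.392
gripper_force: 21.1
```

Request:
{"op": "arm_command", "data": {"steps": [{"angular": [0,0,8],"offset": [0,0,0.018],"grip": 2.5},{"angular": [0,0,8],"offset": [0,0,0.018],"grip": 2.5},{"angular": [0,0,8],"offset": [0,0,0.018],"grip": 2.5},{"angular": [0,0,8],"offset": [0,0,0.018],"grip": 2.5},{"angular": [0,0,8],"offset": [0,0,0.018],"grip": 2.5},{"angular": [0,0,8],"offset": [0,0,0.018],"grip": 2.5},{"angular": [0,0,8],"offset": [0,0,0.018],"grip": 2.5},{"angular": [0,0,0],"offset": [0,0,0],"grip": 2.5}]}}

```text
time: 13.1
ee_pos: [0.5059, 0.1286, 0.0991]
ee_rot: [-0.042, 0.999, 0.001, -0.0]
wrist_force: [-3.2, 4.4, 5.6]
opening: 0.388
gripper_force: 21.0
```

```bash
python3 -c "
from h import *
togo(.507,.1275,.1)"
```

```text
t 13.1 p [0.5059 0.1286 0.0991] H 184.9 zdir [-0.001  0.002 -1.   ] j6 1.3 F [-3.2  4.4  5.6] M [0.87 0.92 0.02] op 0.388 g 21.0
to go cm (tool) [-0.1  -0.12 -0.1 ]
```

Request:
{"op": "arm_command", "data": {"steps": [{"angular": [0,0,8],"offset": [0,0,0.018],"grip": 2.5},{"angular": [0,0,8],"offset": [0,0,0.018],"grip": 2.5},{"angular": [0,0,8],"offset": [0,0,0.018],"grip": 2.5},{"angular": [0,0,8],"offset": [0,0,0.018],"grip": 2.5},{"angular": [0,0,8],"offset": [0,0,0.018],"grip": 2.5},{"angular": [0,0,8],"offset": [0,0,0.018],"grip": 2.5},{"angular": [0,0,8],"offset": [0,0,0.018],"grip": 2.5},{"angular": [0,0,8],"offset": [0,0,0.018],"grip": 2.5}]}}

```text
time: 13.9
ee_pos: [0.507, 0.1285, 0.0979]
ee_rot: [0.494, 0.869, 0.001, 0.0]
wrist_force: [-0.2, 3.0, 4.2]
opening: 0.391
gripper_force: 20.9
```

Request:
{"op": "arm_command", "data": {"steps": [{"angular": [0,0,8],"offset": [0,0,0.018],"grip": 2.5},{"angular": [0,0,8],"offset": [0,0,0.018],"grip": 2.5},{"angular": [0,0,8],"offset": [0,0,0.018],"grip": 2.5},{"angular": [0,0,8],"offset": [0,0,0.018],"grip": 2.5},{"angular": [0,0,8],"offset": [0,0,0.018],"grip": 2.5},{"angular": [0,0,8],"offset": [0,0,0.018],"grip": 2.5},{"angular": [0,0,8],"offset": [0,0,0.018],"grip": 2.5},{"angular": [0,0,0],"offset": [0,0,0],"grip": 2.5}]}}

```text
time: 14.7
ee_pos: [0.5064, 0.128, 0.0963]
ee_rot: [0.844, 0.537, 0.0, -0.0]
wrist_force: [-1.5, 2.0, 4.9]
opening: 0.39
gripper_force: 21.0
```

```bash
python3 -c "
from h import *
togo(.507,.1275,.1)"
```

```text
t 14.7 p [0.5064 0.128  0.0963] H 64.9 zdir [-0.     0.001 -1.   ] j6 121.2 F [-1.5  2.   4.9] M [ 0.42  0.56 -0.03] op 0.39 g 21.0
to go cm (tool) [-0.02  0.07 -0.37]
```

Request:
{"op": "arm_command", "data": {"steps": [{"angular": [0,0,8],"offset": [0,0,0.018],"grip": 2.5},{"angular": [0,0,8],"offset": [0,0,0.018],"grip": 2.5},{"angular": [0,0,8],"offset": [0,0,0.018],"grip": 2.5},{"angular": [0,0,8],"offset": [0,0,0.018],"grip": 2.5},{"angular": [0,0,8],"offset": [0,0,0.018],"grip": 2.5},{"angular": [0,0,8],"offset": [0,0,0.018],"grip": 2.5},{"angular": [0,0,4],"offset": [0,0,0],"grip": 2.5},{"angular": [0,0,0],"offset": [0,0,0],"grip": 2.5}]}}

```text
time: 15.5
ee_pos: [0.5062, 0.1279, 0.0951]
ee_rot: [0.993, 0.114, -0.0, -0.0]
wrist_force: [-3.2, 1.3, 3.5]
opening: 0.39
gripper_force: 21.0
```

```bash
python3 -c "
from h import *
st()
d=cam('scene');q=cv2.resize(d['img'][180:355,205:405],None,fx=4,fy=4,interpolation=2)[:600]
cv2.imwrite('pics/b4s.png',q[...,::-1])"
```

```text
t 15.5 p [0.5062 0.1279 0.0951] H 13.1 zdir [-0.  0. -1.] j6 173.0 F [-3.2  1.3  3.5] M [ 0.27  0.55 -0.02] op 0.39 g 21.0
```

View pics/b4s.png

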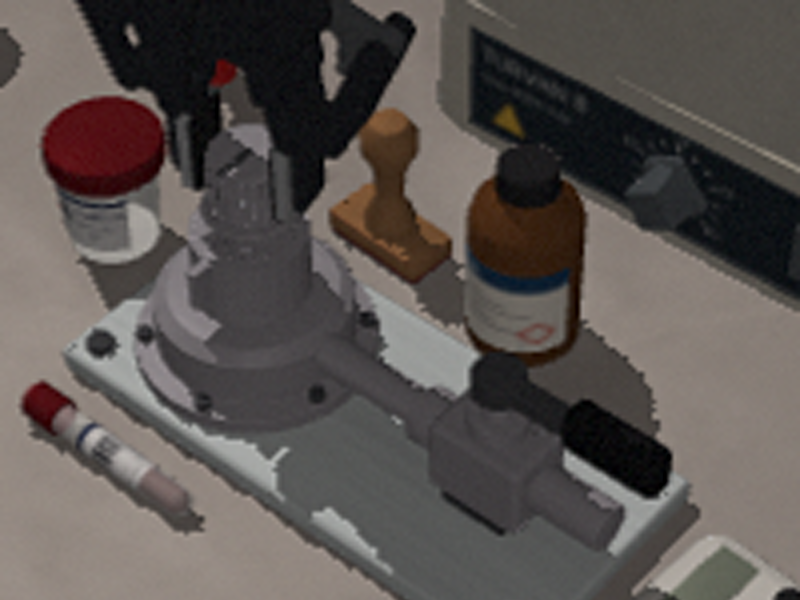

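The bolt sits low in the neck. Its line at (240,160) points back toward the rib, the knob is held and the lever is in line.

```bash
python3 -c "
from station import manip
print(manip.finish_job())"
```

```text
the job is handed in; nothing more can be done
None
```

I handed the job in: the lever is open against its stop, and the bolt dropped into the thread and was turned about 348° forward. The gripper still holds the knob at about 21 N; no verdict was returned.

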